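# Sort the music-box parts into their trays

### The arm

A 6-joint arm with a two-finger parallel gripper is mounted at the origin on the work surface. World frame = base frame: x ahead of the robot, y to its left, z up, the work surface at z = 0. Lengths are in m, angles in rad, forces in N, time in s.
With the tool pointing down it reaches from about 0.35 to 0.8 m from the base axis. Payload 7.3 kg.
Tool frame: the origin (TCP) lies between the finger pads; the fingertips stand 25 mm ahead of it and the grasp point (between the pads) lies 6 mm ahead of it (r.tip_extent is the distance from the TCP to the fingertips, in m); z points along the fingers, y is the line along which they close (so a half turn about z gives the same grasp; the last joint's range is limited). The gripper opens to 85 mm and grips with 20 to 120 N. Pads are 22 mm wide; open, the fingers measure 114 mm over their backs; the gripper's body (76 mm by 85 mm) begins 54 mm behind the grasp point. The pads swing forward as they close: fully open they stand 13 mm farther back than shut.
Start: joints at [-1.277, 0.342, 1.524, -0, 1.275, -0.146], TCP at [0.224, -0.475, 0.256] pointing down, gripper open.
Joint ranges: [-2.53, 2.53], [-0.77, 2.02], [0.04, 2.7], [-1, 4.14], [0.28, 2.66], [-3.11, 3.11]. Speed limits (rad/s): [2.57, 2.57, 3.14, 3.14, 3.14, 3.14].

### API

Orientations are given as a unit quaternion [x, y, z, w].
In Python, from workcell import r, command_gripper, optics gives the robot as it stands. The module is installed in compiled form; this text tells all that it offers. Calls block until the motion is done:
- r.reach(position, orientation): joint-space move of the TCP to a pose.
- r.move_straight(position, orientation=None, speed=0.15, max_force=None): straight line of the TCP; orientation=None keeps the orientation; speed is the mean speed in m/s. With max_force (N) it stops when the force on the tool has changed by that much, and returns True; else False.
- r.movej(angles): joint-space move.
- command_gripper(opening, force=None): finger opening in m; force is the grip in N (None keeps the last); returns when the fingers have stopped.
- r.hold(seconds).
- r.solve_ik(position, orientation): joint angles nearest the present ones, or None.
- r.read_state(): the state.
- optics.get_image(name): name is "scene" or "top" or "wrist"; returns (picture, depth): 400x640x3 uint8, red, green, blue; 400x640 float32, m along the optical axis (not along the pixel's ray), 0 where there is no reading.
- optics.camera_model(name): a dict with "K" (3x3 intrinsics, pixels), "k1" (the pictures are not rectified: a ray, as slopes to the right and down, at radius r is drawn at 1 + k1 r^2 times it, then the intrinsics apply), "R" (3x3) and "t" (3): a world point X has camera coordinates R X + t; the wrist camera has in their place "tool_from_camera" (4x4, takes a point from camera to tool coordinates, whose origin is the TCP and whose axes are the flange's). Camera axes: x right, y down, z forward; pixel columns grow to the right and rows downward; lengths in m; the calibration is good to about 2 mm. A picture is of the moment at which its call begins: read the wrist's pose just before it. camera_model takes no time and is no camera call.
A pose or a line that the arm cannot do raises r.PlanningError and nothing moves.
- r.finish_job(): hands the job in; it is judged then, once.
The state is a dict: "time_s": time; "joint_positions": joint angles; "dq": joint speeds; "tau": joint torques, N m; "eef_pos": TCP position; "eef_rot": TCP orientation; "contact_force": force on the tool from outside, world axes, zero at the start; "torque": the same for the moment, N m; "grip_width": finger opening in m; "grip_force": force on a finger pad.
Only numpy, scipy, OpenCV 4.12 (cv2) and the standard library are available. Lean on these libraries where they do the work, as an engineer would, in place of code of your own. Each camera call takes 0.05 s, during which the arm holds its last target. There are 200 camera calls.

### The job

Sort the loose music-box parts into their trays: both black discs flat in the square white tray, side by side and not on top of one another; both steel drums standing upright in the round dish; and the brass comb, teeth up, in the oblong plywood tray, lying along its length. Every part must rest fully on the floor of its tray. Leave the finished movement and the amber jar standing where they are.

Things in the scene. Friction and masses are not known exactly. Their poses are not given: they have to be found in the camera images.
- disc_a: one of two identical black note discs, lying flat: 40 mm across, 7 mm thick, with rings of fine steel dots and a small brass centre. Origin: centre of the underside; z up.
- disc_b: the other black note disc, same as disc_a.
- drum_a: one of two identical steel spring drums, standing upright: plain cylinder 28 mm across and 24 mm tall, with a brass stub 8 mm across and 5 mm tall on top. Origin: centre of the underside; z up along its axis.
- drum_b: the other steel spring drum, same as drum_a.
- comb: the only tone comb: a brass bar 60 mm long (its x), 20 mm wide (its y), 12 mm tall (13 mm with the thin steel teeth in a row along one half of its top), lying teeth up. Origin: centre of the underside.
- square_tray: square white card tray, fixed to the table: 126 x 126 mm outside, walls 3 mm thick, rim 15 mm above the table, flat floor 3 mm above the table. Place for the discs: both fit side by side. Origin: centre of its underside (table level); x and y parallel to its sides.
- round_dish: round grey plastic dish, fixed to the table: 120 mm across outside at the foot, 128 mm at the rim, walls 3 mm thick, rim 15 mm above the table, flat floor (about 114 mm across) 3 mm above the table. Place for the drums. Origin: centre of its underside (table level).
- long_tray: oblong plywood tray, fixed to the table: 150 mm long (its y), 78 mm wide (its x) outside, walls 3 mm thick, rim 15 mm above the table, flat floor 3 mm above the table. Place for the comb. Origin: centre of its underside (table level).
- movement: bystander, loose among the parts: finished music movement on a 46 x 46 mm pale wooden base, 35 mm tall in all. Leave alone. Origin: centre of the underside.
- jar: bystander, loose among the parts: small amber glass jar with black cap, 36 mm across, 45 mm tall. Leave alone. Origin: centre of the underside.
Things that resemble listed ones, but are neither listed nor needed, are in the scene too. What is shaped like the disc_b but purple or red is not meant.

How it is judged:
By the outcome, as a careful person would: the job done as asked, in the order asked, and still so for the second after the job is handed in, with the robot touching nothing.
It also fails if it takes over 125 s, if anything falls off the work surface, if the arm or the gripper's body presses on something with over 40 N, if the wrist force passes 120 N, or if a joint passes its speed limit or range.

## Working session

There is one attempt and no reset: what is moved stays moved. The work goes in short steps, each a Python script; the robot and the scene stay as the last script left them, time stands still between calls to the robot, and variables do not carry over. Pictures are saved under pics/ and viewed, at most 14 in all, crops included, and the job is handed in when it is done.

```bash
mkdir -p pics; python3 - <<'E'
from workcell import r, optics
import cv2,numpy as np
for n in("top","scene"):
    p,d=optics.get_image(n); cv2.imwrite(f"pics/{n}0.png",p[:,:,::-1]); np.savez(f"{n}0.npz",p=p,d=d)
    m=optics.camera_model(n); print(n,m)
print(optics.camera_model("wrist")); s=r.read_state(); print(s["time_s"],s["eef_rot"],s["grip_width"])
E
```

```text
top {'K': array([[460.72215426,   0.        , 318.717827  ],
       [  0.        , 460.72215426, 196.36097274],
       [  0.        ,   0.        ,   1.        ]]), 'k1': -0.11015946293411498, 'R': array([[ 0.00295236, -0.99998359, -0.00490919],
       [-0.99201228, -0.00230966, -0.12612019],
       [ 0.12610679,  0.00524233, -0.99200282]]), 't': array([-0.00990305,  0.48522158,  0.94030348])}
scene {'K': array([[377.49738683,   0.        , 316.4837363 ],
       [  0.        , 377.49738683, 190.01327365],
       [  0.        ,   0.        ,   1.        ]]), 'k1': -0.0674538234252561, 'R': array([[-0.35579868,  0.93434896, -0.01998316],
       [ 0.49904561,  0.17187032, -0.84936098],
       [-0.79016503, -0.31217403, -0.52743398]]), 't': array([ 0.16553424, -0.21205838,  1.28549035])}
{'K': array([[357.38002244,   0.        , 328.84264883],
       [  0.        , 357.38002244, 198.87118997],
       [  0.        ,   0.        ,   1.        ]]), 'k1': 0.004769562074233086, 'tool_from_camera': array([[-1.70015175e-03, -9.46463817e-01, -3.22805442e-01,
         8.21937565e-02],
       [ 9.99997690e-01, -2.03368350e-03,  6.95961078e-04,
         2.38159096e-04],
       [-1.31518608e-03, -3.22803513e-01,  9.46465088e-01,
        -1.17921676e-01],
       [ 0.00000000e+00,  0.00000000e+00,  0.00000000e+00,
         1.00000000e+00]])}
0.1 [ 9.75920462e-01  2.18125564e-01 -4.88776527e-05 -6.97957049e-04] 0.08531240904414175
```

View pics/top0.png

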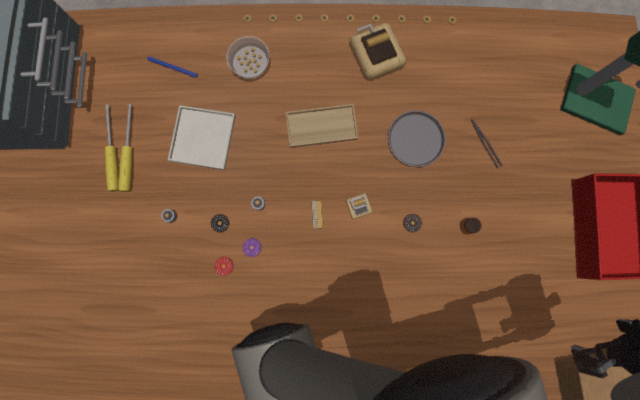

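View pics/scene0.png

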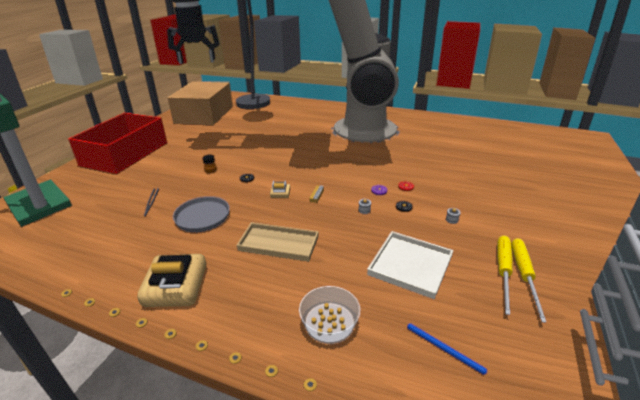

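The top view shows the black discs at (220,223) and (412,223), and the drums at (168,216) and (258,203). The comb is at (317,214), the movement at (359,206) and the jar at (471,226). The trays are at (202,137), (416,139) and (322,126). The scene view agrees with this layout.

```bash
cat > h.py <<'E'
from workcell import r, command_gripper, optics
import cv2,numpy as np
from scipy.spatial.transform import Rotation as Ro
def q(a): return [np.cos(a/2),np.sin(a/2),0,0]
def rays(uv,m):
    p=cv2.undistortPoints(np.float64(uv).reshape(-1,1,2),m["K"],np.array([m["k1"],0,0,0.]))[:,0]
    return np.c_[p,np.ones(len(p))]
def cast(uv,z,m):
    "pixels -> world points on plane z; m needs K,k1,R,t"
    d=rays(uv,m)@m["R"]; c=-m["R"].T@m["t"]
    return c+d*((z-c[2])/d[:,2])[:,None]
def wrist(name=None):
    s=r.read_state(); p,d=optics.get_image("wrist"); m=dict(optics.camera_model("wrist"))
    T=np.eye(4);T[:3,:3]=Ro.from_quat(s["eef_rot"]).as_matrix();T[:3,3]=s["eef_pos"]
    C=np.linalg.inv(T@m["tool_from_camera"]); m["R"]=C[:3,:3];m["t"]=C[:3,3]
    if name: cv2.imwrite(f"pics/{name}.png",p[:,:,::-1]); np.savez(f"{name}.npz",p=p,d=d,R=m["R"],t=m["t"],K=m["K"],k1=m["k1"])
    return p,d,m
E
python3 - <<'E'
from h import *
m=optics.camera_model("top")
S=dict(discL=(220,223,.007),discR=(412,223,.007),drumL=(168,216,.024),drumR=(258,203,.024),comb=(317,214,.012),movement=(359,206,.02),jar=(471,226,.04),purple=(252,247,.007),red=(224,266,.007),square=(202,137,.01),dish=(416,139,.01),long=(322,126,.01))
for k,(u,v,z) in S.items(): print(k,cast([(u,v)],z,m)[0].round(3))
print(r.tip_extent)
for a in(-1.57,0,1.57,3.14): print(a,r.solve_ik([.45,0,.25],q(a)))
r.reach([.47,.1,.27],q(0)); wrist("w1"); r.reach([.47,-.1,.27],q(0)); wrist("w2")
print(r.read_state()["time_s"],r.read_state()["joint_positions"])
E
```

```text
discL [0.43  0.204 0.007]
discR [ 0.431 -0.209  0.007]
drumL [0.443 0.314 0.024]
drumR [0.472 0.12  0.024]
comb [ 0.45  -0.005  0.012]
movement [ 0.466 -0.094  0.02 ]
jar [ 0.422 -0.328  0.04 ]
purple [0.379 0.134 0.007]
red [0.338 0.193 0.007]
square [0.62 0.25 0.01]
dish [ 0.616 -0.222  0.01 ]
long [ 0.644 -0.015  0.01 ]
0.025
-1.57 [-1.70604169e-01  2.10432289e-01  1.72684061e+00 -4.44089210e-16
  1.20431975e+00  2.97019216e+00]
0 [-1.70604169e-01  2.10432289e-01  1.72684061e+00 -4.44089210e-16
  1.20431975e+00  1.40019216e+00]
1.57 [-1.70604169e-01  2.10432289e-01  1.72684061e+00 -4.44089210e-16
  1.20431975e+00 -1.69807842e-01]
3.14 [-1.70604169e-01  2.10432289e-01  1.72684061e+00 -4.44089210e-16
  1.20431975e+00 -1.73980784e+00]
3.25 [-3.67507886e-01  2.48834657e-01  1.61733468e+00  5.93982545e-04
  1.27555588e+00  1.20238270e+00]
```

View pics/w1.png

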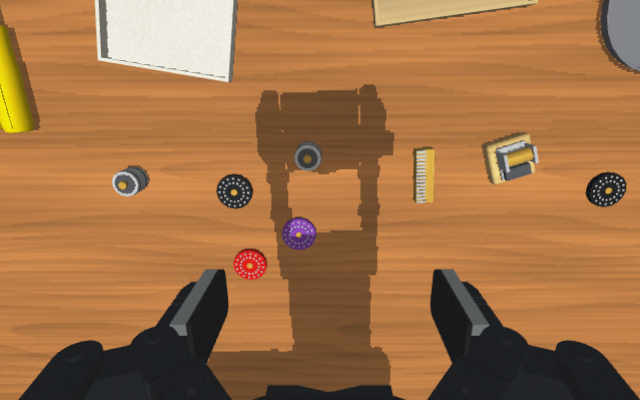

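View pics/w2.png

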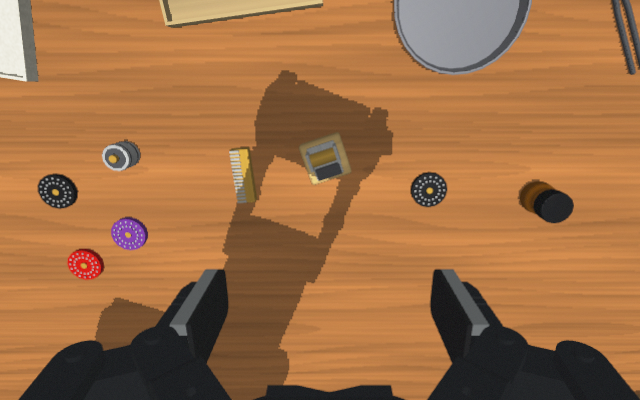

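w1 shows disc A at (235,191), drums at (127,182) and (307,157), the comb at (424,175) and disc B at (606,190). w2 shows disc B at (429,189), the drum at (118,156) and the comb at (242,175). Next I'll measure with depth and cross-check the two views.

```bash
cat >> h.py <<'E'
def cloud(d,m):
    v,u=np.mgrid[:400,:640]; uv=np.c_[u.ravel(),v.ravel()]
    X=rays(uv,m)*d.reshape(-1,1); X=(X-m["t"])@m["R"]; X[d.ravel()==0]=np.nan
    return X.reshape(400,640,3)
def near(X,c,rad,z0,z1):
    with np.errstate(invalid="ignore"): k=(np.hypot(X[...,0]-c[0],X[...,1]-c[1])<rad)&(X[...,2]>z0)&(X[...,2]<z1)
    return X[k]
def rect(P):
    (c,s,a)=cv2.minAreaRect((P[:,:2]*1000).astype(np.float32)); return np.round(c,1),np.round(s,1),round(a,1)
def circ(P):
    c,rr=cv2.minEnclosingCircle((P[:,:2]*1000).astype(np.float32)); return np.round(c,1),round(2*rr,1)
E
python3 - <<'E'
from h import *
for n in("w1","w2","top0"):
    f=np.load(n+".npz"); m=f if n[0]=="w" else optics.camera_model("top"); X=cloud(f["d"],m)
    print("==",n)
    for k,c,rad,lo,hi,fn in [("table",(.43,.06),.02,-.1,.1,0),("discL",(.43,.204),.03,.0045,.012,circ),("discR",(.431,-.209),.03,.0045,.012,circ),("drumL",(.443,.314),.03,.02,.04,circ),("drumR",(.472,.12),.03,.02,.04,circ),("comb",(.45,-.005),.045,.008,.02,rect),("movement",(.466,-.094),.04,.006,.05,rect),("jar",(.422,-.328),.035,.038,.06,circ),("square",(.62,.25),.1,.011,.02,rect),("dish",(.616,-.222),.08,.011,.02,circ),("long",(.644,-.015),.095,.011,.02,rect)]:
        P=near(X,c,rad,lo,hi)
        if len(P)<15: continue
        print(k,len(P),"z50/95",np.percentile(P[:,2],[50,95]).round(4), fn(P) if fn else "")
E
```

```text
== w1
table 925 z50/95 [0.0002 0.0014] 
discL 948 z50/95 [0.007  0.0082] (array([432. , 204.9]), 40.3)
discR 988 z50/95 [0.0075 0.0089] (array([ 433.3, -211.6]), 40.8)
drumL 572 z50/95 [0.024  0.0288] (array([447.4, 314.5]), 29.4)
drumR 576 z50/95 [0.0243 0.0289] (array([474., 121.]), 28.3)
comb 1011 z50/95 [0.0125 0.0142] (array([450.7,  -4.9]), array([60.1, 20.6]), 5.3)
movement 2048 z50/95 [0.0189 0.0347] (array([469.4, -95.4]), array([46.2, 47.2]), 18.8)
square 1102 z50/95 [0.0149 0.0164] (array([594.3, 254.8]), array([127.,  72.]), 81.2)
dish 417 z50/95 [0.0152 0.0166] (array([ 588. , -182.8]), 76.3)
long 753 z50/95 [0.0153 0.0167] (array([609.3, -18.8]), array([151.7,  21.2]), 89.7)
== w2
table 922 z50/95 [-0.0001  0.0012] 
discL 1000 z50/95 [0.0067 0.008 ] (array([432.2, 204.8]), 41.7)
discR 954 z50/95 [0.0073 0.0085] (array([ 433.3, -211.3]), 40.5)
drumR 605 z50/95 [0.024  0.0288] (array([474.1, 120.3]), 29.4)
comb 1021 z50/95 [0.0123 0.014 ] (array([451. ,  -5.6]), array([59.8, 20.3]), 4.3)
movement 1821 z50/95 [0.018  0.0345] (array([469.6, -95.6]), array([46.1, 46.1]), 18.
[... 365 characters left out ...]
068 0.0094] (array([430.2, 205.7]), 40.0)
discR 211 z50/95 [0.0065 0.0093] (array([ 431.7, -210.2]), 40.3)
drumL 140 z50/95 [0.0232 0.0282] (array([444. , 315.9]), 29.7)
drumR 130 z50/95 [0.0231 0.0279] (array([472.3, 122.7]), 27.8)
comb 250 z50/95 [0.0112 0.0143] (array([448.9,  -3.8]), array([59.2, 19.8]), 4.2)
movement 460 z50/95 [0.0164 0.0332] (array([468.1, -94.1]), array([45.8, 46.1]), 18.7)
jar 192 z50/95 [0.0435 0.0461] (array([ 424.7, -330.4]), 33.3)
square 375 z50/95 [0.0139 0.0171] (array([620.4, 251.9]), array([128.5, 127.1]), 81.1)
dish 255 z50/95 [0.0137 0.0168] (array([ 617.6, -222.9]), 127.5)
long 324 z50/95 [0.0139 0.0167] (array([646.1, -13.4]), array([ 80.2, 150.7]), 7.0)
```

```bash
cat >> h.py <<'E'
UP=.14
def pick(x,y,a,pre,force=40,tipgap=.002,ztip=None):
    """descend, feel table with fingertips, lift by tipgap, close. returns TCP z"""
    command_gripper(pre); r.reach([x,y,UP],q(a)); r.move_straight([x,y,.05],speed=.2)
    hit=r.move_straight([x,y,.010],speed=.03,max_force=5)
    z=r.read_state()["eef_pos"][2]; zp=z+tipgap
    r.move_straight([x,y,zp],speed=.05); command_gripper(0.0,force)
    s=r.read_state(); print("touch",hit,round(z,4),"width",round(s["grip_width"],4),"F",round(s["grip_force"],1),s["contact_force"].round(1))
    r.move_straight([x,y,UP],speed=.2); return zp
def place(x,y,a,zp,rel):
    r.reach([x,y,UP],q(a)); r.move_straight([x,y,zp+.015],speed=.2)
    hit=r.move_straight([x,y,zp+.0025],speed=.03,max_force=6)
    s=r.read_state(); print("placed",hit,"dz",round(s["eef_pos"][2]-zp,4),"w",round(s["grip_width"],4))
    command_gripper(rel); r.move_straight([x,y,UP],speed=.2); print("t",r.read_state()["time_s"])
E
python3 - <<'E'
from h import *
zp=pick(.432,.2048,np.radians(81.1),.048); open("zp","w").write(str(zp))
wrist("w3")
E
```

```text
touch True 0.0223 width 0.0367 F 39.5 [-0.7  0.1  4.3]
```

View pics/w3.png

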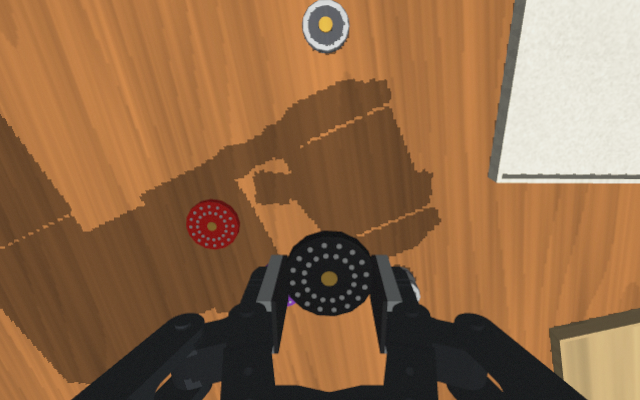

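The disc at (330,275) is held level between the pads, and the floor is clear below it. I'll check how well it is centred in the grip, then place it.

```bash
python3 - <<'E'
from h import *
f=np.load("w3.npz"); X=cloud(f["d"],f); e=r.read_state()["eef_pos"]; print(e)
bl=(f["p"].max(-1)<70)
with np.errstate(invalid="ignore"): k=(X[...,2]>.09)&(X[...,2]<.16)
P=X[225:316,285:376][k[225:316,285:376]]; 
a=np.radians(81.1); t=np.array([np.cos(a),np.sin(a)]); n=np.array([np.sin(a),-np.cos(a)])
D=P[:,:2]-e[:2]; print("along x",np.percentile(D@t,[1,50,99]).round(4),"y",np.percentile(D@n,[1,50,99]).round(4),"z",np.percentile(P[:,2],[5,50,95]).round(4))
zp=float(open("zp").read()); c=np.array([.6215,.251])
p=c-.028*t; place(*p,a,zp,.054)
zp=pick(.4333,-.2114,a,.048)
p=c+.028*t; place(*p,a,zp,.054)
wrist("w4")
E
```

```text
[0.43115657 0.20453168 0.13867486]
along x [-0.0176  0.0027  0.0199] y [-0.019  -0.      0.0177] z [0.1198 0.122  0.1238]
placed True dz 0.0032 w 0.0365
t 10.65
touch True 0.0223 width 0.0367 F 39.5 [-1.3  0.7  4.4]
placed True dz 0.0032 w 0.0367
t 19.3833
```

View pics/w4.png

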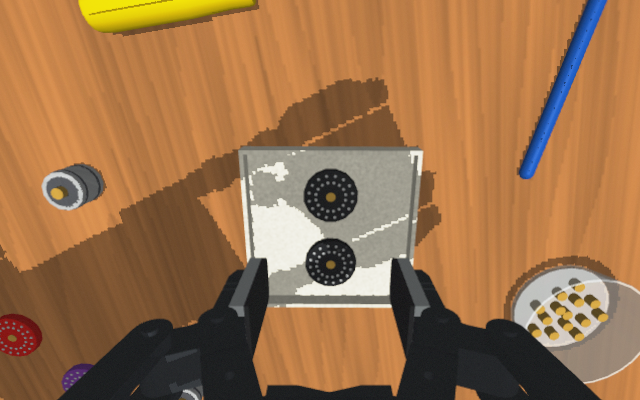

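Both discs lie flat in the tray, at (330,195) and (330,262), with a gap between them. Next the drums, then the comb.

```bash
python3 - <<'E'
from h import *
a=np.pi/2
zp=pick(.447,.3146,a,.038,tipgap=.003); place(.6175,-.224-.024,a,zp,.040)
zp=pick(.474,.1205,a,.038,tipgap=.003); place(.6175,-.224+.024,a,zp,.040)
zp=pick(.4508,-.0053,np.radians(4.7),.030,tipgap=.0025); place(.647,-.0142,np.radians(97),zp,.034)
r.reach([.47,0,.27],q(0)); wrist("w5")
p,d=optics.get_image("scene"); 
r.reach([.47,.2,.27],q(0)); wrist("w5b")
r.reach([.45,-.25,.27],q(0)); p,d=optics.get_image("top"); cv2.imwrite("pics/top1.png",p[:,:,::-1]); np.savez("top1.npz",p=p,d=d); wrist("w6")
E
```

```text
touch True 0.0238 width 0.0271 F 39.4 [-0.2 -0.2  1.8]
placed True dz 0.003 w 0.0268
t 27.375
touch True 0.0238 width 0.0266 F 39.3 [-0.7 -0.7  2.8]
placed True dz 0.003 w 0.0268
t 35.15
touch True 0.0246 width 0.0187 F 39.4 [-0.6 -0.   2.9]
placed True dz 0.003 w 0.0188
t 43.1083
```

View pics/top1.png

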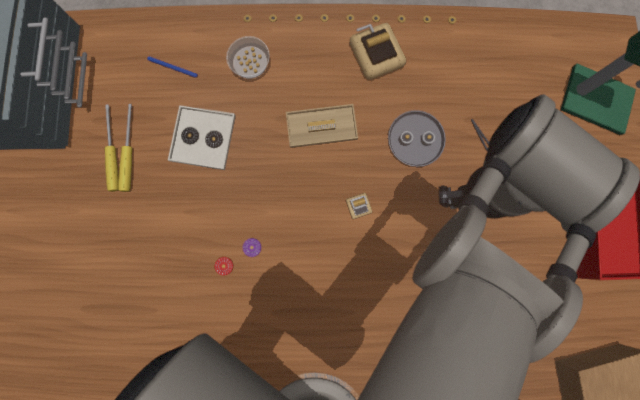

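Everything is in its tray: discs at (190,135) and (214,139), comb at (321,126), drums at (406,138) and (429,138). I'll check heights and bystanders in numbers.

```bash
python3 - <<'E'
from h import *
for n in("top1","w6"):
    f=np.load(n+".npz"); X=cloud(f["d"],f if n=="w6" else optics.camera_model("top")); print(n)
    t=np.array([np.cos(1.4155),np.sin(1.4155)])*.028; c=np.array([.6215,.251])
    for k,cc,rad,lo,hi,fn in [("d1",c-t,.026,.0065,.03,circ),("d2",c+t,.026,.0065,.03,circ),("dr1",(.6175,-.248),.022,.022,.05,circ),("dr2",(.6175,-.2),.022,.022,.05,circ),("comb",(.647,-.0142),.035,.01,.03,rect),("movement",(.466,-.094),.04,.006,.05,rect),("jar",(.422,-.328),.035,.038,.06,circ)]:
        P=near(X,cc,rad,lo,hi)
        if len(P)>15: print(k,len(P),np.percentile(P[:,2],[5,50,95]).round(4),fn(P))
s=r.read_state(); print(s["time_s"])
E
```

```text
top1
d1 242 [0.0072 0.0092 0.0124] (array([619.1, 221.6]), 46.8)
d2 217 [0.007  0.0093 0.0118] (array([622.9, 277.3]), 42.4)
dr1 133 [0.0231 0.026  0.0304] (array([ 616.5, -245.5]), 29.7)
dr2 130 [0.0237 0.026  0.0304] (array([ 616.5, -198.6]), 28.5)
comb 253 [0.0111 0.0141 0.0172] (array([645.7, -12.9]), array([21.5, 59.8]), 6.9)
movement 462 [0.0101 0.0164 0.0335] (array([468. , -94.2]), array([45.8, 46.2]), 18.6)
w6
movement 2057 [0.0113 0.0183 0.0345] (array([469.8, -96.3]), array([45.9, 46.4]), 18.7)
jar 861 [0.0423 0.0451 0.0464] (array([ 426. , -332.3]), 33.6)
47.3
```

View pics/w5.png

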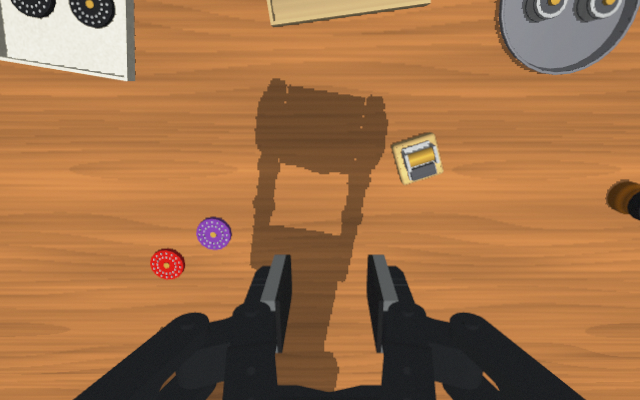

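The heights match parts resting on the 3 mm floors: discs about 10 mm, drums about 27 mm, comb about 15 mm. The movement and jar have not moved, and the gripper is clear.

```bash
python3 -c "
from workcell import r
print(r.finish_job())"
```

```text
the job is handed in; nothing more can be done
None
```

I handed the job in at about 47 s: both discs, both drums and the comb rest on the floors of their trays, and the movement and jar are still where they were.

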